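# Put the big balance weight away in the push-latch drawer

## Task

The handleless drawer of the small wooden cabinet is shut on a push-push catch. Press its front in until the catch lets go and the drawer springs out, stand the largest of the three brass weights upright in it and let go, then push the drawer shut until the catch holds it again. Feel for the end of the press and never push the drawer with more than 18 N; leave the two smaller weights, the honey jar and the red timer where they are.

Things in the scene. Friction and masses are not known exactly. Their poses are not given: they have to be found in the camera images.
- cabinet: Small brown wooden cabinet fixed to the worktop, 180 mm deep (its x), 150 mm wide (its y), 74 mm high. Origin: centre of its underside. Its own +x points from the drawer's front to the back: pressing moves the drawer along +x, it opens along -x. Its front edge is at x = -90 mm.
- drawer_slide (a joint): Drawer travel in m: about 0 (up to 0.002) = held by the push-push catch, 0.095 = fully open, below 0 = pressed in past the catch. A press deep enough, then let go, changes the state: from 0 it springs out fully (about 1 s), from open it latches at 0; one more press would release it. How deep differs each time (7 to 27 mm past 0), cannot be seen, is alike both ways; shallower changes nothing.
- drawer: Light wooden drawer, 132 mm wide, 170 mm long, standing 38 mm out of the cabinet when latched (at most 32 mm of press is needed). Origin: the cabinet's origin when latched, moving with it; axes as the cabinet's. Front panel z = 19 to 64 mm, 10 mm thick; other walls 4 mm thick, up to z = 51 mm; inner floor z = 23 mm, inner width 124 mm. Open, 121 mm of its inside is clear of the cabinet.
- press_pad (a point): Centre of the outer face of the black rubber push pad (44 x 26 mm) in the middle of the drawer's front, z = 41.5 mm; moves with the drawer; press along the cabinet's +x. A slow push needs 3 to 7 N (spring; damping 25 N per m/s) until, shortly after the catch has switched, a springy buffer of about 5 N per mm is met: a slow push that has reached 10 N has switched it, 18 N comes about 2 mm later.
- drawer_floor (a point): Point on the drawer's inner floor where the weight can stand, on its centre line, 50 mm behind the inner side of the front panel, z = 23 mm; moves with the drawer, axes as the cabinet's.
- weight1_center (a point): Centre (half-way up, 17.5 mm over its foot) of the largest brass balance weight, 0.2 kg: round body 37 mm in diameter and 24 mm high with a knob 18 mm in diameter on top, 35 mm high in all. Its z points up. This is the one to put away.
- weight0_center (a point): Centre (15 mm up) of the middle brass weight, 29 mm in diameter, 30 mm high. Leave it alone.
- weight2_center (a point): Centre (13.5 mm up) of the smallest brass weight, 24 mm in diameter, 27 mm high. Leave it alone.
- honey_center (a point): Centre (42 mm up) of a glass honey jar with a green lid, 64 x 68 mm, 84 mm high. Leave it alone.
- timer_center (a point): Centre (22 mm up) of a red and white round kitchen timer, 62 mm in diameter, 45 mm high. Leave it alone.
There are look-alikes about, which are no part of the job. What is shaped like the part that bears weight1_center but green or orange is not meant.

How it is judged:
On the way, in this order (a step that is already met when the one before it is completed fails the run):
1. the catch has been released and the drawer has run out (joint above 0.085) (value of joint drawer_slide above 0.085 m), for 0.2 s.
2. the largest weight stands upright on the floor of the open drawer, let go (x of weight1_center in the frame of drawer_floor between -0.05 and 0.1 m and y of weight1_center in the frame of drawer_floor between -0.06 and 0.06 m and z of weight1_center in the frame of drawer_floor between 0.01 and 0.026 m and angle between weight1_center's own z axis and vertical below 0.25 rad and value of joint drawer_slide above 0.05 m and contact force between weight_1 and the fingers below 0.1 N), for 0.2 s.
At the end, for the whole second after the job is handed in: The drawer is held by the catch (joint within 5 mm of 0) and at rest, and the largest weight stands upright (within 0.25 rad) on the drawer's floor inside it (value of joint drawer_slide between -0.005 and 0.005 m and velocity of joint drawer_slide between -0.01 and 0.01 m/s and x of weight1_center in the frame of drawer_floor between -0.05 and 0.1 m and y of weight1_center in the frame of drawer_floor between -0.06 and 0.06 m and z of weight1_center in the frame of drawer_floor between 0.01 and 0.026 m and angle between weight1_center's own z axis and vertical below 0.25 rad); the robot touches nothing.
It fails at once if the robot pushes the drawer with more than 18 N (contact force between drawer and the fingers above 18 N or contact force between drawer and the arm above 18 N).
It fails at once if a smaller weight, the honey jar or the timer is moved by more than 25 mm or tipped (distance of any of weight0_center, weight2_center, honey_center, timer_center from where it was at the start of the episode above 0.025 m or angle between any of weight0_center, weight2_center, honey_center, timer_center's own z axis and vertical above 0.4 rad).
It also fails if it takes over 72 s, if anything falls off the work surface, if the arm or the gripper's body presses on something with over 40 N, if the wrist force passes 120 N, or if a joint passes its speed limit or range.

## Robot

A 6-joint arm with a two-finger parallel gripper is mounted at the origin on a cart in front of the work surface, level with it; the furniture and walls round the work are solid. World frame = base frame: x ahead of the robot, y to its left, z up, the work surface at z = 0. Lengths are in m, angles in rad, forces in N, time in s.
With the tool pointing down it reaches from about 0.15 to 0.775 m from the base axis. Payload 6.1 kg.
Tool frame: the origin (TCP) lies midway between the tips of the shut fingers; the grasp point (between the pads) lies 19 mm behind it; z points along the fingers, y is the line along which they close (so a half turn about z gives the same grasp; the last joint's range is limited). The gripper opens to 85 mm and grips with 20 to 120 N. Pads are 22 mm wide; open, the fingers measure 114 mm over their backs; the gripper's body (76 mm by 85 mm) begins 54 mm behind the grasp point. The pads swing forward as they close: fully open they stand 13 mm farther back than shut.
Start: joints at [1.348, 0.126, -0.04, 1.405, 0, 1.571], TCP at [0.116, 0.512, 0.203] pointing down, gripper open.
Joint ranges: [-2.72, 2.72], [-0.95, 1.95], [-1.27, 1.35], [-1.78, 2.02], [-1.46, 1.47], [-3.14, 3.14]. Speed limits (rad/s): [2.39, 2.39, 3.01, 3.14, 3.14, 3.14].

## Interface

Orientations are given as [roll, pitch, yaw] about the fixed x, y, z axes, in that order (R = Rz(yaw) Ry(pitch) Rx(roll)).
In Python, from cell import arm, camera, camera_model, nets gives the robot as it stands.
- The arm moves only by the shell command python3 -m jog 'ROWS' [OPENING] [FORCE]. ROWS is JSON, a list of rows, each a list of 2 entries, a list of its own where there are three numbers: the shift along the tool's x, y, z in m, then the turn, a rotation vector about the tool's x, y, z in degrees. In form: [[[tx, ty, tz], [ax, ay, az]], ...]. A call has 1 to 10 rows; each row shifts and turns the commanded pose from where the row before left it, along the tool's axes as they then stand; what a row does not reach is not made up. A row lasts 1/10 s, in which the tool goes at most 50 mm and 8.59 degrees, less where a joint would pass 70% of its speed; a pose out of reach is approached as far as the arm can. A call is refused whole if a number of a shift passes 0.05 or a number of a turn 8.59, either way. A call with a gripper value outside its range is refused whole. OPENING is the opening, from 0 (shut) to 1 (fully open), set as the call begins (- or left out, the last holds). The fingers move at their own pace and stop on an object; FORCE is the grip in N (left out, the last holds). Time passes only in rows, so rows that do not move let the fingers close. It gives the time, the measured TCP pose, the force, the opening and the grip force at its end, in the units of the state.
- arm.read_state(): the state, without advancing time (a new reading comes with each control period).
- camera(name): name is "scene" or "top" or "wrist"; returns the picture (400x640x3 uint8, blue, green, red); there is no depth.
- camera_model(name): a dict with "vertical_fov" (degrees; the focal length in pixels is half the picture's height over the tangent of half this angle, whatever the lens; pixels are square), "cx", "cy" (the principal point, pixels), "world_from_camera" (4x4, takes a point from camera to world coordinates). Camera axes: x right, y up, looking along -z (the intrinsics and any distortion apply to the point x, -y, -z); pixel columns grow to the right and rows downward; lengths in m; the calibration is good to about 2 mm. A picture is of the moment at which its call begins: read the wrist's pose just before it. camera_model takes no time and is no camera call; for the wrist camera it gives the pose at the moment of the call.
- arm.close_job(): hands the job in; it is judged then, once.
Trained networks look in the newest picture that a camera, given by its name, has taken for a name from the list of things; names that differ only in an ending like _2 or _b are one class to them, and where a whole thing is asked for, a point or a joint stands for the part that bears it (a point fixed in the world has none). Each returns a list of dicts, best first, with "score" (0 to 1); they miss things now and then, are a little off and sometimes report something else, mostly with a low value. They report only what shows in the picture. A call takes as long as a camera call. They do not tell look-alikes from the thing itself.
- nets.spot_in(camera, name): "box" ([left, top, right, bottom] in pixels, round what is visible of it).
- nets.tip_of(camera, name): "at" ([column, row] in pixels: a listed point, or the origin of a listed thing).
The state is a dict: "time": time; "joint_positions": joint angles; "dq": joint speeds; "effort": joint torques, N m; "tool_pos": TCP position; "orientation": TCP orientation; "contact_force": force on the tool from outside, world axes, zero at the start; "moment": the same for the moment, N m; "width": finger opening in m; "grasp_force": force on a finger pad.
Only numpy, scipy, OpenCV 4.12 (cv2) and the standard library are available. Lean on these libraries where they do the work, as an engineer would, in place of code of your own. Each camera call takes 0.05 s, during which the arm holds its last target. There are 200 camera calls.

## Working session

There is one attempt and no reset: what is moved stays moved. The work goes in short steps, Python scripts to look and compute and a shell command to move; the robot and the scene stay as the last step left them, time stands still between calls to the robot, and variables do not carry over. Pictures are saved under pics/ and viewed, at most 10 in all, crops included, and the job is handed in when it is done.

```bash
mkdir -p pics; ls; cat > h.py <<'E'
import numpy as np,cv2
from cell import arm,camera,camera_model,nets
from scipy.spatial.transform import Rotation as R
def ray(n,px):
    m=camera_model(n);T=np.array(m["world_from_camera"]);f=200/np.tan(np.radians(m["vertical_fov"])/2)
    d=np.array([(px[0]-m["cx"])/f,-(px[1]-m["cy"])/f,-1.]);return T[:3,3],T[:3,:3]@d
def onz(n,px,z):
    o,d=ray(n,px);return o+d*(z-o[2])/d[2]
E
python3 - <<'E'
from h import *
print({k:v for k,v in arm.read_state().items()})
Z=dict(cabinet=0,press_pad=.0415,weight1_center=.0175,weight0_center=.015,weight2_center=.0135,honey_center=.042,timer_center=.022)
ims=[]
for c in("scene","top"):
    im=camera(c);cv2.imwrite(f"pics/{c}.png",im);m=camera_model(c);print(c,{k:(v if k!="world_from_camera" else np.round(v,3).tolist()) for k,v in m.items()})
    for n,z in Z.items():
        for r in nets.tip_of(c,n)[:4]: print(n,np.round(r["at"],1),round(r["score"],2),onz(c,r["at"],z).round(3))
E
```

```text
pics
{'time': 0.0, 'joint_positions': array([ 1.34804124e+00,  1.26387533e-01, -4.06266464e-02,  1.40543159e+00,
       -1.43432013e-05,  1.57079174e+00]), 'dq': array([ 2.46173649e-04, -2.31910444e-03,  1.78438151e-04,  4.95331526e-05,
        7.76617795e-04,  8.40671960e-04]), 'effort': array([-2.09457758e-04, -4.35909998e+01,  3.52925849e+01,  1.72889954e-02,
        1.24863291e-04,  2.33427123e-06]), 'tool_pos': array([0.11588085, 0.51156244, 0.20191605]), 'orientation': array([-3.13994321e+00,  1.43356143e-05,  2.91884218e+00]), 'contact_force': array([ 0.3003802 ,  0.51181105, -0.14537892]), 'moment': array([0.02194591, 0.01959546, 0.00049145]), 'grasp_force': 0.0, 'width': 0.08546912577196189}
scene {'vertical_fov': 50.9204319022886, 'cx': 315.1851671792275, 'cy': 198.98888880669477, 'world_from_camera': [[-0.86, 0.304, -0.411, 0.076], [-0.511, -0.515, 0.689, 0.916], [-0.002, 0.802, 0.598, 0.809], [0.0, 0.0, 0.0, 1.0]]}
cabinet [296.7 196.8] 0.59 [0.689 0.005 0.   ]
press_pad [332.4 193. ] 0.94 [ 0.573 -0.022  0.041]
weight1_center [373.6 164.4] 0.58 [ 0.546 -0.277  0.017]
wei
[... 430 characters left out ...]
ra': [[-0.002, 0.982, -0.19, 0.297], [-1.0, -0.003, -0.003, 0.056], [-0.004, 0.19, 0.982, 1.428], [0.0, 0.0, 0.0, 1.0]]}
cabinet [347.4 160.8] 0.77 [ 0.705 -0.015  0.   ]
cabinet [228.8 208.9] 0.53 [0.559 0.337 0.   ]
press_pad [348.5 198.4] 0.97 [ 0.581 -0.014  0.042]
weight1_center [200.5 217.7] 0.65 [0.53  0.415 0.018]
weight1_center [256.9 206.5] 0.53 [0.562 0.252 0.018]
weight1_center [204.5 198.1] 0.51 [0.588 0.406 0.018]
weight1_center [226.8 210.5] 0.5 [0.551 0.34  0.018]
weight0_center [241.1 241. ] 0.51 [0.462 0.296 0.015]
weight2_center [203.7 237.4] 0.6 [0.473 0.404 0.014]
honey_center [430.5 210.7] 0.8 [ 0.544 -0.248  0.042]
timer_center [431.2 249.4] 0.87 [ 0.435 -0.25   0.022]
```

```bash
python3 - <<'E'
import cv2,numpy as np
a=cv2.imread("pics/scene.png")[120:360,170:470];b=cv2.imread("pics/top.png")[120:300,160:480]
a=cv2.resize(a,(375,300));b=cv2.resize(b,None,fx=2.5,fy=2.5,interpolation=2)
c=np.zeros((600,800,3),np.uint8);c[:150*1,:0]=0
b=cv2.resize(b,(425,239));
cv2.imwrite("pics/v1.png",np.hstack([cv2.resize(a,(400,320)),cv2.resize(b,(400,320))]) )
cv2.imwrite("pics/v2.png",cv2.resize(cv2.imread("pics/top.png")[120:300,170:440],None,fx=2.9,fy=2.9,interpolation=2))
E
```

```text
(no output)
```

View pics/v2.png

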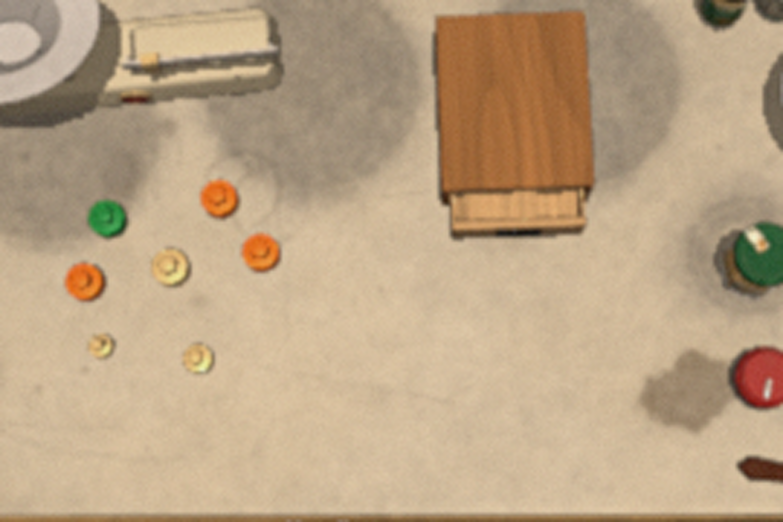

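View pics/scene.png

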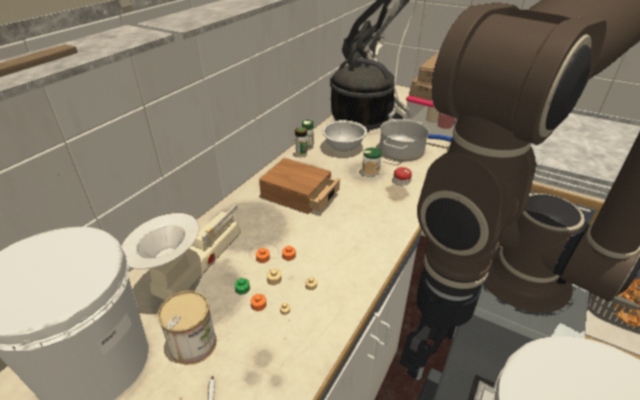

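The top view shows the cabinet with its drawer shut, at about crop (515,110). The largest brass weight is at crop (170,267), full-picture (228,212), among one green and three orange look-alikes. The smaller brass weights are at crop (198,357) and (101,345). Next I get the cabinet's yaw from its top corners, and start turning the tool to yaw 0.

```bash
python3 - <<'E'
from h import *
P=[onz("top",(170+u/2.9,120+v/2.9),.074)[:2] for u,v in((436,16),(584,12),(593,188),(441,190))]
print(np.round(P,3))
TL,TR,BR,BL=P
for a,b in((BL,TL),(BR,TR)): print(np.degrees(np.arctan2(*(b-a)[::-1])))
for a,b in((TR,TL),(BR,BL)): print(np.degrees(np.arctan2(*(b-a)[::-1]))-90)
print(sum(P)/4, onz("top",(228.6,212),.03))
E
python3 -m jog '[[[0,0,0],[0,0,8.5]],[[0,0,0],[0,0,8.5]],[[0,0,0],[0,0,8.5]],[[0,0,0],[0,0,8.5]],[[0,0,0],[0,0,8.5]],[[0,0,0],[0,0,8.5]],[[0,0,0],[0,0,8.5]],[[0,0,0],[0,0,8.5]],[[0,0,0],[0,0,8.5]],[[0,0,0],[0,0,8.5]]]' 0.6
python3 -m jog '[[[0,0,0],[0,0,8.5]],[[0,0,0],[0,0,8.5]],[[0,0,0],[0,0,8.5]],[[0,0,0],[0,0,8.5]],[[0,0,0],[0,0,8.5]],[[0,0,0],[0,0,8.5]],[[0,0,0],[0,0,8.5]],[[0,0,0],[0,0,8.5]],[[0,0,0],[0,0,8.5]],[[0,0,0],[0,0,5]]]' 0
```

```text
[[ 0.789  0.066]
 [ 0.793 -0.082]
 [ 0.613 -0.086]
 [ 0.611  0.061]]
1.478234104753232
1.5676132373649223
1.4160635433140811
0.5902489760665475
[ 0.70173604 -0.0101206 ] [0.54407876 0.33163917 0.03      ]
time: 1.8
tool_pos: [0.116, 0.512, 0.2027]
orientation: [3.142, -0.0, 1.429]
contact_force: [-0.7, 0.1, 0.3]
width: 0.0512
grasp_force: 0.0
time: 2.8
tool_pos: [0.3731, 0.3022, 0.2043]
orientation: [-2.912, 0.156, 0.528]
contact_force: [-0.4, 0.6, -1.1]
width: -0.0001
grasp_force: 0.0
```

```bash
python3 -m jog '[[[0,0,0],[0,0,0]],[[0,0,0],[0,0,0]]]'; python3 -c "
from h import *
s=arm.read_state();print(s['joint_positions'].round(3),s['dq'].round(2),s['tool_pos'],s['orientation'])"
```

```text
time: 3.0
tool_pos: [0.372, 0.3041, 0.2044]
orientation: [-2.912, 0.154, 0.532]
contact_force: [1.1, 0.2, 0.5]
width: -0.0001
grasp_force: 0.0
[ 0.531  0.166 -0.019  1.54   0.23   3.141] [ 0.03 -0.01 -0.   -0.   -0.    0.  ] [0.37200303 0.30411625 0.20442893] [-2.91172907  0.15435886  0.53208976]
```

Joint 6 hit its limit, because yaw goes as j1 − j6 + π. I'll work at yaw ≈ π (tool x = −world x) instead, undoing the tilt first.

```bash
cat >> h.py <<'E'
def pose():
    s=arm.read_state();r=R.from_euler("xyz",s["orientation"]);return np.array(s["tool_pos"]),r
def need(yaw,pos=None,say=True):
    p,r=pose();t=R.from_euler("xyz",[np.pi,0,yaw]);
    print("turn",(r.inv()*t).as_rotvec(degrees=True).round(2),"shift",None if pos is None else (r.inv().apply(np.array(pos)-p)*1000).round(1),"mm; p",p.round(4))
E
python3 -c "
from h import *
p,r=pose(); need(r.as_euler('xyz')[2]); need(np.pi+.024)"
```

```text
turn [-13.14   8.81  -1.02] shift None mm; p [0.372  0.3041 0.2044]
turn [ -16.13  -14.33 -150.65] shift None mm; p [0.372  0.3041 0.2044]
```

```bash
python3 -m jog '[[[0,0,0],[-6.57,4.4,-0.5]],[[0,0,0],[-6.57,4.4,-0.5]],[[0,0,0],[0,0,-8.5]],[[0,0,0],[0,0,-8.5]],[[0,0,0],[0,0,-8.5]],[[0,0,0],[0,0,-8.5]],[[0,0,0],[0,0,-8.5]],[[0,0,0],[0,0,-8.5]],[[0,0,0],[0,0,-8.5]],[[0,0,0],[0,0,-8.5]]]'
python3 -m jog '[[[0,0,0],[0,0,-8.5]],[[0,0,0],[0,0,-8.5]],[[0,0,0],[0,0,-8.5]],[[0,0,0],[0,0,-8.5]],[[0,0,0],[0,0,-8.5]],[[0,0,0],[0,0,-8.5]],[[0,0,0],[0,0,-8.5]],[[0,0,0],[0,0,-8.5]],[[0,0,0],[0,0,-8.5]],[[0,0,0],[0,0,0]]]'
python3 - <<'E'
from h import *
# press pad from cabinet centre and yaw, vs nets
c=np.array([.7017,-.0101]);y=.022
print(c-0.128*np.array([np.cos(y),np.sin(y)]))
im=camera("wrist");cv2.imwrite("pics/w1.png",im)
for n,z in dict(press_pad=.0415,weight1_center=.0175,weight0_center=.015).items():
    for r in nets.tip_of("wrist",n)[:4]: print(n,np.round(r["at"],1),round(r["score"],2),onz("wrist",r["at"],z).round(3))
m=camera_model("wrist");print(np.round(m["world_from_camera"],3),m["vertical_fov"])
need(np.pi+.022,(.535,-.014,.2)); print(arm.read_state()["joint_positions"])
E
```

```text
time: 4.0
tool_pos: [0.3912, 0.2733, 0.2049]
orientation: [-3.13, -0.03, 1.781]
contact_force: [-0.2, -0.3, -0.1]
width: 0.0001
grasp_force: 0.0
time: 5.0
tool_pos: [0.3913, 0.2732, 0.2048]
orientation: [3.115, -0.019, 3.111]
contact_force: [0.6, -0.4, 0.1]
width: -0.0002
grasp_force: 0.0
[ 0.57373097 -0.01291577]
press_pad [ 74.2 340.7] 0.85 [ 0.572 -0.017  0.041]
press_pad [417.3 238.8] 0.29 [0.459 0.39  0.041]
weight1_center [362.6 302.4] 0.63 [0.554 0.333 0.018]
weight1_center [428.6 285.6] 0.61 [0.534 0.416 0.018]
weight1_center [328.  343.1] 0.58 [0.613 0.288 0.018]
weight0_center [338.4 228.4] 0.83 [0.453 0.304 0.015]
[[ 0.035 -0.956 -0.291  0.317]
 [ 0.999  0.042 -0.015  0.27 ]
 [ 0.027 -0.29   0.957  0.377]
 [ 0.     0.     0.     1.   ]] 62.91453548779036
turn [ 1.53 -1.05 -3.28] shift [-153.2 -281.3   -5.6] mm; p [0.3918 0.2725 0.2047]
[ 0.58575377  0.03560642 -0.13418539  1.40136498  0.03240673  0.62104684]
```

```bash
python3 -m jog '[[[0,0,0],[1.53,-1.05,-3.28]],[[-0.019,-0.0415,0],[0,0,0]],[[-0.019,-0.0415,0],[0,0,0]],[[-0.019,-0.0415,0],[0,0,0]],[[-0.019,-0.0415,0],[0,0,0]],[[-0.019,-0.0415,0],[0,0,0]],[[-0.019,-0.0415,0],[0,0,0]],[[-0.019,-0.0415,0],[0,0,0]],[[0,0,0],[0,0,0]],[[0,0,0],[0,0,0]]]'
python3 - <<'E'
from h import *
cv2.imwrite("pics/w2.png",camera("wrist"))
for r in nets.tip_of("wrist","press_pad")[:4]: print(np.round(r["at"],1),round(r["score"],2),onz("wrist",r["at"],.0415).round(4))
camera("top")
for r in nets.tip_of("top","press_pad")[:2]: print(np.round(r["at"],1),round(r["score"],2),onz("top",r["at"],.0415).round(4))
need(np.pi+.022,(.53,-.015,.036))
E
```

```text
time: 6.2
tool_pos: [0.5319, -0.0162, 0.2042]
orientation: [3.141, -0.001, -3.122]
contact_force: [-0.6, -0.8, 0.6]
width: 0.0004
grasp_force: 0.0
[312.6 217.7] 0.68 [ 0.5725 -0.0156  0.0415]
[348.7 158.6] 0.28 [ 0.6994 -0.0164  0.0415]
turn [ 0.   -0.01  0.14] shift [  1.4  -0.8 168.8] mm; p [ 0.5314 -0.0142  0.2048]
```

View pics/w2.png

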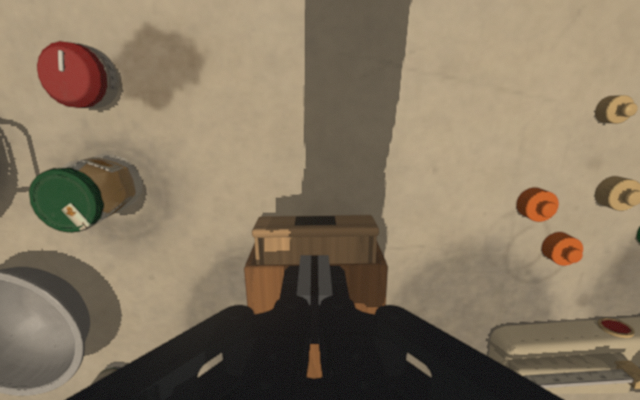

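The wrist view shows the shut drawer below the shut fingers, with the rubber pad at (314,220). That agrees with a pad at x 0.5725, y -0.015. I descend in front of it and approach.

```bash
python3 -m jog '[[[0,0,0.045],[0,0,0]],[[0,0,0.045],[0,0,0]],[[0,0,0.045],[0,0,0]],[[0,0,0.033],[0,0,0]],[[0,0,0],[0,0,0]],[[0,0,0],[0,0,0]]]' 0 60
python3 -m jog '[[[-0.004,0,0],[0,0,0]],[[-0.004,0,0],[0,0,0]],[[-0.004,0,0],[0,0,0]],[[0,0,0],[0,0,0]]]'
python3 -m jog '[[[-0.0015,0,0],[0,0,0]],[[-0.0015,0,0],[0,0,0]],[[-0.001,0,0],[0,0,0]],[[-0.001,0,0],[0,0,0]],[[0,0,0],[0,0,0]]]'
```

```text
time: 7.0
tool_pos: [0.5315, -0.0145, 0.0374]
orientation: [-3.142, -0.001, -3.117]
contact_force: [1.2, -0.2, 0.6]
width: 0.0001
grasp_force: 0.0
time: 7.4
tool_pos: [0.5451, -0.0151, 0.0376]
orientation: [-3.141, 0.002, -3.119]
contact_force: [0.4, -0.3, -0.3]
width: -0.0004
grasp_force: 0.0
time: 7.9
tool_pos: [0.5487, -0.015, 0.0365]
orientation: [-3.141, -0.0, -3.118]
contact_force: [-0.5, -0.2, 0.2]
width: 0.0
grasp_force: 0.0
```

```bash
cat > ok.py <<'E'
from cell import arm
import sys
s=arm.read_state();f=-s["contact_force"][0];print("F",round(f,1),"x",round(s["tool_pos"][0],4),"t",s["time"]);sys.exit(f>8.5)
E
J="python3 -m jog"; q=/dev/null
$J '[[[-0.001,0,0],[0,0,0]],[[-0.001,0,0],[0,0,0]],[[-0.001,0,0],[0,0,0]],[[-0.001,0,0],[0,0,0]],[[-0.001,0,0],[0,0,0]]]' >$q; python3 ok.py &&
$J '[[[-0.001,0,0],[0,0,0]],[[-0.001,0,0],[0,0,0]],[[-0.001,0,0],[0,0,0]],[[-0.001,0,0],[0,0,0]],[[-0.001,0,0],[0,0,0]]]' >$q; python3 ok.py &&
$J '[[[-0.001,0,0],[0,0,0]],[[-0.001,0,0],[0,0,0]]]' >$q; python3 ok.py &&
$J '[[[-0.001,0,0],[0,0,0]],[[-0.001,0,0],[0,0,0]]]' >$q; python3 ok.py &&
$J '[[[-0.001,0,0],[0,0,0]],[[-0.001,0,0],[0,0,0]]]' >$q; python3 ok.py &&
$J '[[[-0.001,0,0],[0,0,0]],[[-0.001,0,0],[0,0,0]]]' >$q; python3 ok.py
```

```text
F -0.9 x 0.5538 t 8.4
F -0.9 x 0.5538 t 8.4
F -0.9 x 0.5538 t 8.4
F -0.9 x 0.5538 t 8.4
F -0.9 x 0.5538 t 8.4
F -0.9 x 0.5538 t 8.4False
False
False
False
False
False
```

```bash
sed -i 's/sys.exit(f>8.5)/sys.exit(int(f>8.2))/' ok.py
J="python3 -m jog"; q=/dev/null; set -e
$J '[[[-0.001,0,0],[0,0,0]],[[-0.001,0,0],[0,0,0]],[[-0.001,0,0],[0,0,0]],[[-0.001,0,0],[0,0,0]],[[-0.001,0,0],[0,0,0]]]' >$q; python3 ok.py
$J '[[[-0.001,0,0],[0,0,0]],[[-0.001,0,0],[0,0,0]],[[-0.001,0,0],[0,0,0]]]' >$q; python3 ok.py
$J '[[[-0.001,0,0],[0,0,0]],[[-0.001,0,0],[0,0,0]]]' >$q; python3 ok.py
$J '[[[-0.001,0,0],[0,0,0]],[[-0.001,0,0],[0,0,0]]]' >$q; python3 ok.py
$J '[[[-0.001,0,0],[0,0,0]],[[-0.001,0,0],[0,0,0]]]' >$q; python3 ok.py
$J '[[[-0.001,0,0],[0,0,0]],[[-0.001,0,0],[0,0,0]]]' >$q; python3 ok.py
```

```text
F 0.4 x 0.5588 t 8.9
F -0.5 x 0.5618 t 9.2
F 0.2 x 0.5638 t 9.4
F -0.1 x 0.5658 t 9.6
F 0.4 x 0.5678 t 9.8
F 0.1 x 0.5698 t 10.0
```

```bash

J="python3 -m jog"; q=/dev/null; set -e
$J '[[[-0.001,0,0],[0,0,0]],[[-0.001,0,0],[0,0,0]]]' >$q; python3 ok.py
$J '[[[-0.001,0,0],[0,0,0]],[[-0.001,0,0],[0,0,0]]]' >$q; python3 ok.py
$J '[[[-0.001,0,0],[0,0,0]],[[-0.001,0,0],[0,0,0]]]' >$q; python3 ok.py
$J '[[[-0.001,0,0],[0,0,0]],[[-0.001,0,0],[0,0,0]]]' >$q; python3 ok.py
```

```text
F 0.1 x 0.5718 t 10.2
F -0.7 x 0.5738 t 10.4
F -0.3 x 0.5758 t 10.6
F -0.7 x 0.5778 t 10.8
```

```bash
python3 - <<'E'
from h import *
a=camera("scene")[110:250,230:430];b=camera("wrist")
cv2.imwrite("pics/v3.png",np.vstack([cv2.resize(a,(400,280),interpolation=2),cv2.resize(b,(400,250))]))
E
```

```text
(no output)
```

View pics/v3.png

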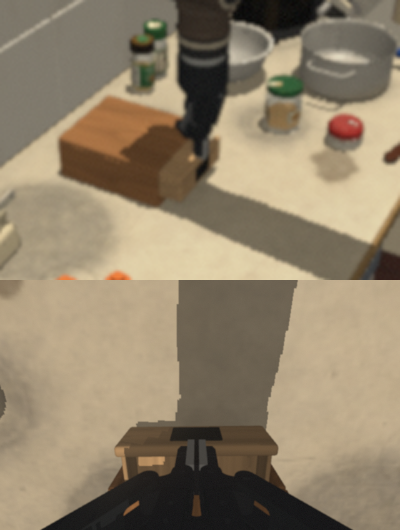

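```bash
python3 - <<'E'
from h import *
def proj(n,P):
    m=camera_model(n);T=np.linalg.inv(np.array(m["world_from_camera"]));f=200/np.tan(np.radians(m["vertical_fov"])/2)
    q=T[:3,:3]@np.array(P)+T[:3,3];return (m["cx"]+f*q[0]/-q[2]).round(1),(m["cy"]-f*q[1]/-q[2]).round(1)
p,_=pose();print(p)
for c in("wrist","scene","top"):
    cv2.imwrite(f"pics/d_{c}.png",camera(c));print(c,"tcp",proj(c,p),"pad expected",proj(c,(.573,-.015,.0415)))
    for r in nets.tip_of(c,"press_pad")[:2]: print(np.round(r["at"],1),round(r["score"],2),onz(c,r["at"],.0415).round(4))
cv2.imwrite("pics/v4.png",np.hstack([cv2.resize(cv2.imread("pics/d_wrist.png")[180:400,220:420],(400,440)),cv2.resize(cv2.imread("pics/d_scene.png")[130:240,290:390],(400,440),interpolation=2)]))
E
```

```text
[ 0.57782953 -0.01433117  0.03657207]
wrist tcp (np.float64(314.6), np.float64(246.0)) pad expected (np.float64(313.6), np.float64(241.7))
[311.9 242.6] 0.76 [ 0.5735 -0.0159  0.0415]
scene tcp (np.float64(329.8), np.float64(195.1)) pad expected (np.float64(331.3), np.float64(194.1))
[330.2 194.4] 0.81 [ 0.5753 -0.012   0.0415]
top tcp (np.float64(348.4), np.float64(199.7)) pad expected (np.float64(348.8), np.float64(201.0))
[230.  209.6] 0.48 [0.549  0.3256 0.0415]
```

View pics/v4.png

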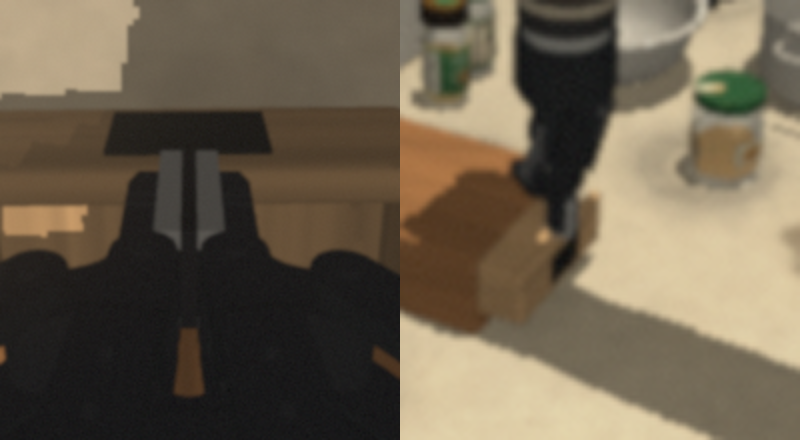

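The fingers stand at or just short of the dark pad, with the pad at wrist (313,242). No force yet, so I keep creeping forward with the force check.

```bash

J="python3 -m jog"; q=/dev/null; set -e
$J '[[[-0.001,0,0],[0,0,0]],[[-0.001,0,0],[0,0,0]]]' >$q; python3 ok.py
$J '[[[-0.001,0,0],[0,0,0]],[[-0.001,0,0],[0,0,0]]]' >$q; python3 ok.py
$J '[[[-0.001,0,0],[0,0,0]],[[-0.001,0,0],[0,0,0]]]' >$q; python3 ok.py
$J '[[[-0.001,0,0],[0,0,0]],[[-0.001,0,0],[0,0,0]]]' >$q; python3 ok.py
$J '[[[-0.001,0,0],[0,0,0]],[[-0.001,0,0],[0,0,0]]]' >$q; python3 ok.py
python3 - <<'E'
from h import *
for c in("wrist","scene"):
    cv2.imwrite(f"pics/e_{c}.png",camera(c))
    for r in nets.tip_of(c,"press_pad")[:2]: print(np.round(r["at"],1),round(r["score"],2),onz(c,r["at"],.0415).round(4))
E
```

```text
F -0.4 x 0.5798 t 11.4
F -0.2 x 0.5818 t 11.6
F -0.7 x 0.5838 t 11.8
F 0.2 x 0.5858 t 12.0
F -0.4 x 0.5878 t 12.2
[319.5 363.1] 0.75 [ 0.6664 -0.0091  0.0415]
[309.9 226.6] 0.64 [ 0.5742 -0.017   0.0415]
[332.3 193.4] 0.8 [ 0.5723 -0.0199  0.0415]
```

```bash
python3 - <<'E'
from h import *
a=cv2.resize(cv2.imread("pics/e_wrist.png")[180:330,240:400],(400,375),interpolation=2)
b=cv2.resize(cv2.imread("pics/e_scene.png")[140:234,280:380],(400,375),interpolation=2)
v=np.hstack([a,b]);cv2.imwrite("pics/v5.png",np.clip((v/255.)**.6*255,0,255).astype(np.uint8))
E
```

```text
(no output)
```

View pics/v5.png

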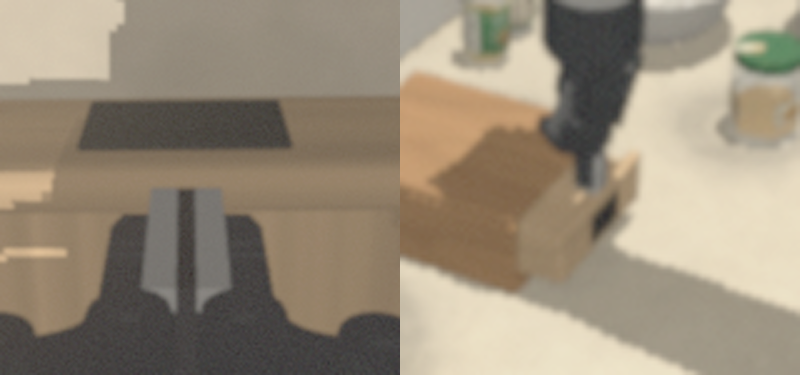

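```bash
python3 - <<'E'
from h import *
o1,d1=ray("wrist",(316,255));o2,d2=ray("scene",(327.5,187.5))
s=np.linalg.lstsq(np.c_[d1,-d2],o2-o1,rcond=None)[0]
print(o1+d1*s[0],o2+d2*s[1],pose()[0])
for z in(.037,.05,.064,.07): print(z,onz("wrist",(316,255),z),onz("scene",(327.5,187.5),z))
print(camera_model("wrist")["world_from_camera"])
E
```

```text
[ 0.58138652 -0.01359938  0.06110572] [ 0.5858571  -0.01291664  0.06331026] [ 0.58770477 -0.01406969  0.0365729 ]
0.037 [ 0.5932063  -0.01315864  0.037     ] [ 0.60383681 -0.04569287  0.037     ]
0.05 [ 0.586832   -0.01339633  0.05      ] [ 0.59495296 -0.02949801  0.05      ]
0.064 [ 0.57996737 -0.0136523   0.064     ] [ 0.58538575 -0.0120574   0.064     ]
0.07 [ 0.57702538 -0.013762    0.07      ] [ 0.58128552 -0.00458285  0.07      ]
[[-2.33008745e-02 -9.51090682e-01 -3.08031790e-01  5.09468349e-01]
 [ 9.99728455e-01 -2.20770622e-02 -7.45786356e-03 -1.62810997e-02]
 [ 2.92667540e-04 -3.08121920e-01  9.51346833e-01  2.07778473e-01]
 [ 0.00000000e+00  0.00000000e+00  0.00000000e+00  1.00000000e+00]]
```

The wrist view shows the fingertips at (316,255), over the panel's top edge. Triangulated with the scene view, the tips are at z ≈ 0.062 while the reported TCP is at 0.037. So the real tips sit about 25 mm above the reported TCP. I back off and touch the worktop gently to measure that offset.

```bash
cat > okz.py <<'E'
from cell import arm
import sys
s=arm.read_state();f=s["contact_force"][2];print("Fz",round(f,1),"z",round(s["tool_pos"][2],4),"t",s["time"]);sys.exit(int(f>3.5))
E
J="python3 -m jog"; q=/dev/null; set -e
$J '[[[0,0,-0.01],[0,0,0]],[[0.03,0,0],[0,0,0]],[[0.027,0,0],[0,0,0]],[[0,0,0.02],[0,0,0]],[[0,0,0.015],[0,0,0]],[[0,0,0],[0,0,0]],[[0,0,0],[0,0,0]]]'; python3 okz.py
$J '[[[0,0,0.003],[0,0,0]],[[0,0,0.003],[0,0,0]],[[0,0,0.002],[0,0,0]]]' >$q; python3 okz.py
$J '[[[0,0,0.0015],[0,0,0]],[[0,0,0.0015],[0,0,0]]]' >$q; python3 okz.py
$J '[[[0,0,0.0015],[0,0,0]],[[0,0,0.0015],[0,0,0]]]' >$q; python3 okz.py
$J '[[[0,0,0.0015],[0,0,0]],[[0,0,0.0015],[0,0,0]]]' >$q; python3 okz.py
```

```text
time: 13.1
tool_pos: [0.5309, -0.0154, 0.0123]
orientation: [-3.141, -0.0, -3.118]
contact_force: [-0.3, -0.5, 0.7]
width: 0.0001
grasp_force: 0.0
Fz 0.7 z 0.0123 t 13.1
Fz 0.7 z 0.0038 t 13.4
Fz -0.5 z 0.0005 t 13.6
Fz 0.2 z -0.0025 t 13.8
Fz -0.3 z -0.0055 t 14.0
```

The reported z is now −0.0055 with no contact, which confirms the offset. The tips are about 20–25 mm up, a good height for pressing, so I press now.

```bash

J="python3 -m jog"; q=/dev/null; set -e
$J '[[[-0.008,0,0],[0,0,0]],[[-0.006,0,0],[0,0,0]],[[-0.002,0,0],[0,0,0]],[[-0.001,0,0],[0,0,0]]]' >$q; python3 ok.py
$J '[[[-0.001,0,0],[0,0,0]],[[-0.001,0,0],[0,0,0]],[[-0.001,0,0],[0,0,0]]]' >$q; python3 ok.py
$J '[[[-0.001,0,0],[0,0,0]],[[-0.001,0,0],[0,0,0]],[[-0.001,0,0],[0,0,0]]]' >$q; python3 ok.py
$J '[[[-0.001,0,0],[0,0,0]],[[-0.001,0,0],[0,0,0]],[[-0.001,0,0],[0,0,0]]]' >$q; python3 ok.py
$J '[[[-0.001,0,0],[0,0,0]],[[-0.001,0,0],[0,0,0]],[[-0.001,0,0],[0,0,0]]]' >$q; python3 ok.py
$J '[[[-0.001,0,0],[0,0,0]],[[-0.001,0,0],[0,0,0]],[[-0.001,0,0],[0,0,0]]]' >$q; python3 ok.py
```

```text
F -0.3 x 0.5482 t 14.4
F -0.0 x 0.5507 t 14.7
F -0.1 x 0.5538 t 15.0
F -0.5 x 0.5568 t 15.3
F 1.1 x 0.5598 t 15.6
F 1.9 x 0.5627 t 15.9
```

```bash

J="python3 -m jog"; q=/dev/null; set -e
$J '[[[-0.001,0,0],[0,0,0]],[[-0.001,0,0],[0,0,0]]]' >$q; python3 ok.py
$J '[[[-0.001,0,0],[0,0,0]],[[-0.001,0,0],[0,0,0]]]' >$q; python3 ok.py
$J '[[[-0.001,0,0],[0,0,0]]]' >$q; python3 ok.py
$J '[[[-0.001,0,0],[0,0,0]]]' >$q; python3 ok.py
$J '[[[-0.001,0,0],[0,0,0]]]' >$q; python3 ok.py
$J '[[[-0.001,0,0],[0,0,0]]]' >$q; python3 ok.py
$J '[[[-0.001,0,0],[0,0,0]]]' >$q; python3 ok.py
$J '[[[-0.001,0,0],[0,0,0]]]' >$q; python3 ok.py
$J '[[[-0.001,0,0],[0,0,0]]]' >$q; python3 ok.py
$J '[[[-0.001,0,0],[0,0,0]]]' >$q; python3 ok.py
$J '[[[-0.001,0,0],[0,0,0]]]' >$q; python3 ok.py
$J '[[[-0.001,0,0],[0,0,0]]]' >$q; python3 ok.py
```

```text
F 4.8 x 0.5639 t 16.1
F 5.8 x 0.5662 t 16.3
F 4.4 x 0.5675 t 16.4
F 4.7 x 0.5686 t 16.5
F 5.7 x 0.5697 t 16.6
F 4.2 x 0.5707 t 16.7
F 6.3 x 0.5717 t 16.8
F 4.9 x 0.5727 t 16.9
F 5.0 x 0.5738 t 17.0
F 4.7 x 0.5747 t 17.1
F 4.8 x 0.5757 t 17.2
F 4.1 x 0.5767 t 17.3
```

```bash

J="python3 -m jog"; q=/dev/null; set -e
$J '[[[-0.001,0,0],[0,0,0]]]' >$q; python3 ok.py
$J '[[[-0.001,0,0],[0,0,0]]]' >$q; python3 ok.py
$J '[[[-0.001,0,0],[0,0,0]]]' >$q; python3 ok.py
$J '[[[-0.001,0,0],[0,0,0]]]' >$q; python3 ok.py
$J '[[[-0.001,0,0],[0,0,0]]]' >$q; python3 ok.py
$J '[[[-0.001,0,0],[0,0,0]]]' >$q; python3 ok.py
$J '[[[-0.001,0,0],[0,0,0]]]' >$q; python3 ok.py
$J '[[[-0.001,0,0],[0,0,0]]]' >$q; python3 ok.py
$J '[[[-0.001,0,0],[0,0,0]]]' >$q; python3 ok.py
$J '[[[-0.001,0,0],[0,0,0]]]' >$q; python3 ok.py
$J '[[[-0.001,0,0],[0,0,0]]]' >$q; python3 ok.py
$J '[[[-0.001,0,0],[0,0,0]]]' >$q; python3 ok.py
$J '[[[-0.001,0,0],[0,0,0]]]' >$q; python3 ok.py
$J '[[[-0.001,0,0],[0,0,0]]]' >$q; python3 ok.py
```

```text
F 5.2 x 0.5777 t 17.4
F 4.8 x 0.5788 t 17.5
F 5.3 x 0.5797 t 17.6
F 4.8 x 0.5807 t 17.7
F 4.0 x 0.5817 t 17.8
F 4.4 x 0.5827 t 17.9
F 5.9 x 0.5836 t 18.0
F 5.9 x 0.5846 t 18.1
F 5.4 x 0.5855 t 18.2
F 4.8 x 0.5865 t 18.3
F 5.3 x 0.5875 t 18.4
F 4.8 x 0.5885 t 18.5
F 7.6 x 0.5893 t 18.6
F 10.3 x 0.5897 t 18.7
```

```bash
python3 -m jog '[[[-0.0005,0,0],[0,0,0]],[[0,0,0],[0,0,0]]]' >/dev/null; python3 ok.py
python3 -c "
from cell import arm
print([round(-arm.read_state()['contact_force'][0],1) for _ in range(3)])"
```

```text
F 10.0 x 0.5897 t 18.9
[np.float64(10.0), np.float64(10.0), np.float64(10.0)]
```

```bash
python3 -m jog '[[[-0.0006,0,0],[0,0,0]],[[0,0,0],[0,0,0]]]' >/dev/null; python3 ok.py
python3 -m jog '[[[0.045,0,0],[0,0,0]],[[0.045,0,0],[0,0,0]],[[0.045,0,0],[0,0,0]],[[0.03,0,-0.03],[0,0,0]],[[0,0,-0.05],[0,0,0]],[[0,0,-0.05],[0,0,0]],[[0,0,-0.05],[0,0,0]],[[0,0,0],[0,0,0]],[[0,0,0],[0,0,0]],[[0,0,0],[0,0,0]]]' 0.75
python3 - <<'E'
from h import *
for c in("top","wrist"):
    cv2.imwrite(f"pics/o_{c}.png",camera(c))
    for n,z in dict(press_pad=.0415,drawer_floor=.023,weight1_center=.0175).items():
        for r in nets.tip_of(c,n)[:3]: print(c,n,np.round(r["at"],1),round(r["score"],2),onz(c,r["at"],z).round(4))
need(np.pi+.022,(.55,.334,.15));print(arm.read_state()["joint_positions"].round(2))
E
```

```text
F 12.3 x 0.59 t 19.1
time: 20.1
tool_pos: [0.4271, -0.0179, 0.1738]
orientation: [-3.141, -0.0, -3.118]
contact_force: [0.8, 1.1, -0.1]
width: 0.0643
grasp_force: 0.0
top drawer_floor [204.4 237.6] 0.66 [0.4709 0.4001 0.023 ]
top weight1_center [204.5 198. ] 0.71 [0.5881 0.4062 0.0175]
top weight1_center [229.2 212.1] 0.61 [0.546  0.3323 0.0175]
top weight1_center [199.7 215.2] 0.5 [0.5371 0.4179 0.0175]
wrist press_pad [312.8 241.6] 0.82 [ 0.482  -0.018   0.0415]
wrist press_pad [ 92.1 294.4] 0.37 [ 0.5486 -0.2519  0.0415]
wrist press_pad [618.3 293.4] 0.27 [0.5345 0.3088 0.0415]
wrist drawer_floor [313.7 287.1] 0.97 [ 0.5459 -0.0157  0.023 ]
wrist weight1_center [618.5 295.4] 0.86 [0.5524 0.3364 0.0175]
wrist weight1_center [538.9 303.2] 0.86 [0.5649 0.2469 0.0175]
wrist weight1_center [562.8 339.9] 0.59 [0.6156 0.288  0.0175]
turn [-0.01 -0.06  0.07] shift [-131.4  348.8   24. ] mm; p [ 0.4267 -0.0178  0.1742]
[-0.04 -0.06 -0.29  1.34 -0.   -0.06]
```

The drawer is open: pad at x ≈ 0.48, drawer floor at (0.546, −0.016). Now I go over the brass weight.

```bash
python3 -m jog '[[[-0.015,0.0436,0],[0,0,0]],[[-0.015,0.0436,0],[0,0,0]],[[-0.015,0.0436,0],[0,0,0]],[[-0.015,0.0436,0],[0,0,0]],[[-0.015,0.0436,0],[0,0,0]],[[-0.015,0.0436,0],[0,0,0]],[[-0.015,0.0436,0],[0,0,0]],[[-0.015,0.0436,0],[0,0,0]],[[0,0,0],[0,0,0]],[[0,0,0],[0,0,0]]]' 0.7
python3 - <<'E'
from h import *
im=camera("wrist");cv2.imwrite("pics/g1.png",im)
hsv=cv2.cvtColor(im,cv2.COLOR_BGR2HSV)
for n,z in dict(weight1_center=.0175,weight0_center=.015).items():
    for r in nets.tip_of("wrist",n)[:5]:
        u,v=map(int,r["at"]);u=min(u,637);v=min(v,397)
        print(n,(u,v),round(r["score"],2),onz("wrist",r["at"],z).round(4),im[v-2:v+3,u-2:u+3].mean((0,1)).round())
need(np.pi+.022,(.55,.334,.15))
E
```

```text
time: 21.5
tool_pos: [0.5385, 0.3344, 0.1733]
orientation: [-3.14, -0.002, -3.117]
contact_force: [0.2, -0.4, -0.3]
width: 0.06
grasp_force: 0.0
weight1_center (226, 203) 0.97 [0.5633 0.2414 0.0175] [ 60. 117. 197.]
weight1_center (373, 236) 0.85 [0.5974 0.3988 0.0175] [38. 66. 37.]
weight1_center (313, 192) 0.71 [0.5497 0.3321 0.0175] [ 64.  92. 110.]
weight1_center (268, 251) 0.7 [0.6185 0.284  0.0175] [ 47.  92. 165.]
weight1_center (397, 181) 0.67 [0.5353 0.4186 0.0175] [ 51. 108. 198.]
weight0_center (282, 93) 0.66 [0.4535 0.3003 0.015 ] [ 65.  93. 111.]
turn [-0.02 -0.02  0.01] shift [-11.5   1.2  24.8] mm; p [0.5386 0.3325 0.1748]
```

View pics/g1.png

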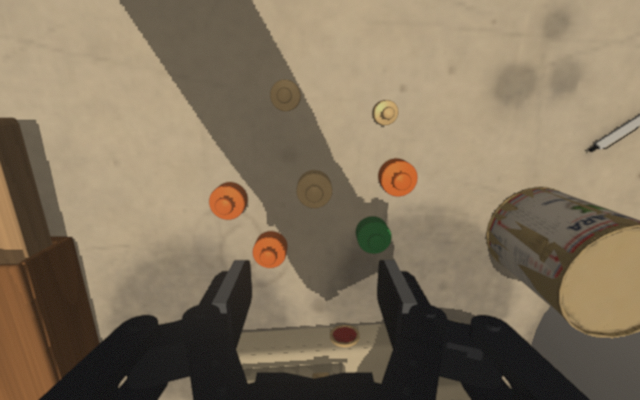

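The wrist view shows the largest brass weight, shaded, at (314,190), so (0.550, 0.332). The orange weights are at (227,201), (270,250) and (398,177), the green one at (373,236), all clear of the fingers' path. I descend until the fingertips feel the worktop.

```bash
J="python3 -m jog"; q=/dev/null; set -e
$J '[[[-0.011,-0.0007,0.0],[0,0,0]],[[0,0,0.045],[0,0,0]],[[0,0,0.045],[0,0,0]],[[0,0,0.045],[0,0,0]],[[0,0,0.04],[0,0,0]],[[0,0,0.008],[0,0,0]],[[0,0,0],[0,0,0]],[[0,0,0],[0,0,0]]]'; python3 okz.py
$J '[[[0,0,0.002],[0,0,0]],[[0,0,0.002],[0,0,0]]]' >$q; python3 okz.py
$J '[[[0,0,0.0015],[0,0,0]],[[0,0,0.0015],[0,0,0]]]' >$q; python3 okz.py
$J '[[[0,0,0.0015],[0,0,0]],[[0,0,0.0015],[0,0,0]]]' >$q; python3 okz.py
$J '[[[0,0,0.001],[0,0,0]],[[0,0,0.001],[0,0,0]]]' >$q; python3 okz.py
$J '[[[0,0,0.001],[0,0,0]],[[0,0,0.001],[0,0,0]]]' >$q; python3 okz.py
$J '[[[0,0,0.001],[0,0,0]],[[0,0,0.001],[0,0,0]]]' >$q; python3 okz.py
$J '[[[0,0,0.001],[0,0,0]],[[0,0,0.001],[0,0,0]]]' >$q; python3 okz.py
```

```text
time: 22.45
tool_pos: [0.5515, 0.3336, -0.0059]
orientation: [3.14, 0.003, -3.119]
contact_force: [1.5, 0.6, 1.0]
width: 0.0596
grasp_force: 0.0
Fz 1.0 z -0.0059 t 22.45
Fz -0.2 z -0.0102 t 22.65
Fz -0.4 z -0.015 t 22.85
Fz -0.8 z -0.0186 t 23.05
Fz 0.4 z -0.0207 t 23.25
Fz 0.2 z -0.0225 t 23.45
Fz 0.5 z -0.0245 t 23.65
Fz 0.2 z -0.0265 t 23.85
```

```bash
J="python3 -m jog"; q=/dev/null; set -e
$J '[[[0,0,0.001],[0,0,0]],[[0,0,0.001],[0,0,0]]]' >$q; python3 okz.py
$J '[[[0,0,0.001],[0,0,0]],[[0,0,0.001],[0,0,0]]]' >$q; python3 okz.py
$J '[[[0,0,0.001],[0,0,0]],[[0,0,0.001],[0,0,0]]]' >$q; python3 okz.py
$J '[[[0,0,0.001],[0,0,0]],[[0,0,0.001],[0,0,0]]]' >$q; python3 okz.py
$J '[[[0,0,0.001],[0,0,0]],[[0,0,0.001],[0,0,0]]]' >$q; python3 okz.py
$J '[[[0,0,0.001],[0,0,0]],[[0,0,0.001],[0,0,0]]]' >$q; python3 okz.py
```

```text
Fz -0.6 z -0.0285 t 24.05
Fz 0.6 z -0.0305 t 24.25
Fz -0.2 z -0.0325 t 24.45
Fz 13.0 z -0.0336 t 24.65
```

Worktop felt at reported z −0.0335. Raise 7 mm and close.

```bash
python3 -m jog '[[[0,0,-0.007],[0,0,0]],[[0,0,0],[0,0,0]]]' >/dev/null
python3 -m jog '[[[0,0,0],[0,0,0]],[[0,0,0],[0,0,0]],[[0,0,0],[0,0,0]],[[0,0,0],[0,0,0]],[[0,0,0],[0,0,0]],[[0,0,0],[0,0,0]]]' 0.2 35
```

```text
time: 25.45
tool_pos: [0.5498, 0.3334, -0.0272]
orientation: [3.141, -0.0, -3.118]
contact_force: [-1.0, 0.6, 4.1]
width: 0.0349
grasp_force: 35.1
```

```bash
python3 -m jog '[[[0,0,-0.03],[0,0,0]],[[0,0,-0.04],[0,0,0]],[[0,0,-0.04],[0,0,0]],[[0,-0.035,0],[0,0,0]],[[0.001,-0.044,0],[0,0,0]],[[0.002,-0.045,0],[0,0,0]],[[0.002,-0.045,0],[0,0,0]],[[0.002,-0.045,0],[0,0,0]],[[0.002,-0.045,0],[0,0,0]],[[0.002,-0.045,0],[0,0,0]]]'
python3 -m jog '[[[0.002,-0.045,0],[0,0,0]],[[0,0,0],[0,0,0]],[[0,0,0],[0,0,0]]]'
python3 - <<'E'
from h import *
cv2.imwrite("pics/t1.png",camera("wrist"))
for n,z in dict(press_pad=.0415,drawer_floor=.023,weight1_center=.115).items():
  for r in nets.tip_of("wrist",n)[:2]: print(n,np.round(r["at"],1),round(r["score"],2),onz("wrist",r["at"],z).round(4))
camera("scene")
for r in nets.tip_of("scene","press_pad")[:2]: print(np.round(r["at"],1),round(r["score"],2),onz("scene",r["at"],.0415).round(4))
need(np.pi+.022,(.545,-.016,.03))
E
```

```text
time: 26.45
tool_pos: [0.5449, 0.0271, 0.0817]
orientation: [-3.141, -0.002, -3.118]
contact_force: [0.3, -0.1, -2.4]
width: 0.0346
grasp_force: 35.8
time: 26.75
tool_pos: [0.5442, -0.0171, 0.0818]
orientation: [3.142, -0.002, -3.121]
contact_force: [-0.1, 0.6, -1.8]
width: 0.0346
grasp_force: 35.9
press_pad [314.1 126.3] 0.76 [ 0.4808 -0.0172  0.0415]
drawer_floor [315.6 213.2] 0.69 [ 0.545  -0.0142  0.023 ]
weight1_center [314.4 283.4] 0.88 [ 0.5495 -0.0149  0.115 ]
turn [-0.   -0.03  0.18] shift [-0.2 -1.2 52.4] mm; p [ 0.5448 -0.0148  0.0824]
```

View pics/t1.png

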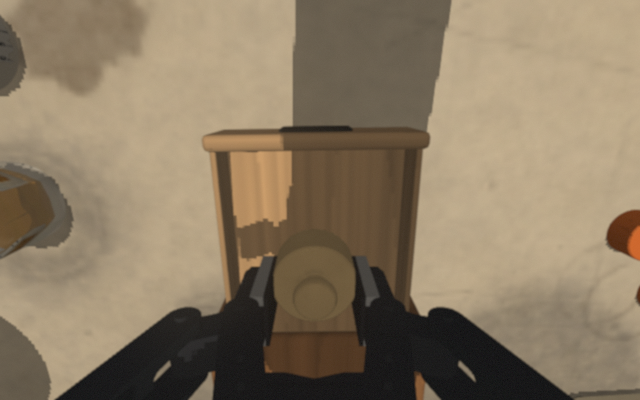

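The wrist view shows the weight upright between the fingers at (315,270), over the open drawer's inside with room all round; the pad is at (314,128). Now lower it.

```bash
sed 's/3.5/1.2/' okz.py > okw.py; J="python3 -m jog"; q=/dev/null; set -e
$J '[[[0,0,0.03],[0,0,0]],[[0,0,0.03],[0,0,0]],[[0,0,0.015],[0,0,0]],[[0,0,0.005],[0,0,0]],[[0,0,0],[0,0,0]],[[0,0,0],[0,0,0]]]' >$q; python3 okw.py
$J '[[[0,0,0.001],[0,0,0]],[[0,0,0.001],[0,0,0]]]' >$q; python3 okw.py
$J '[[[0,0,0.001],[0,0,0]],[[0,0,0.001],[0,0,0]]]' >$q; python3 okw.py
$J '[[[0,0,0.0005],[0,0,0]],[[0,0,0.0005],[0,0,0]]]' >$q; python3 okw.py
$J '[[[0,0,0.0005],[0,0,0]],[[0,0,0.0005],[0,0,0]]]' >$q; python3 okw.py
$J '[[[0,0,0.0005],[0,0,0]],[[0,0,0.0005],[0,0,0]]]' >$q; python3 okw.py
$J '[[[0,0,0.0005],[0,0,0]],[[0,0,0.0005],[0,0,0]]]' >$q; python3 okw.py
$J '[[[0,0,0.0005],[0,0,0]],[[0,0,0.0005],[0,0,0]]]' >$q; python3 okw.py
$J '[[[0,0,0.0005],[0,0,0]],[[0,0,0.0005],[0,0,0]]]' >$q; python3 okw.py
```

```text
Fz -1.2 z 0.0036 t 27.65
Fz -2.2 z 0.0016 t 27.85
Fz -1.7 z -0.0012 t 28.05
Fz -2.1 z -0.0024 t 28.25
Fz -1.1 z -0.0034 t 28.45
Fz 3.5 z -0.0043 t 28.65
```

Foot on the drawer floor. Release and rise.

```bash
python3 -m jog '[[[0,0,0],[0,0,0]],[[0,0,0],[0,0,0]],[[0,0,0],[0,0,0]],[[0,0,0],[0,0,0]]]' 0.6
python3 -m jog '[[[0,0,-0.015],[0,0,0]],[[0,0,-0.03],[0,0,0]],[[0,0,-0.04],[0,0,0]],[[0,0,-0.04],[0,0,0]],[[0.03,0,-0.02],[0,0,0]],[[0.045,0,0],[0,0,0]],[[0.045,0,0],[0,0,0]],[[0.02,0,0],[0,0,0]],[[0,0,0],[0,0,0]]]'
python3 - <<'E'
from h import *
cv2.imwrite("pics/p1.png",camera("wrist"))
for n,z in dict(press_pad=.0415,drawer_floor=.023,weight1_center=.0405).items():
  for r in nets.tip_of("wrist",n)[:2]: print(n,np.round(r["at"],1),round(r["score"],2),onz("wrist",r["at"],z).round(4))
E
```

```text
time: 29.05
tool_pos: [0.545, -0.016, -0.0043]
orientation: [-3.141, 0.0, -3.118]
contact_force: [0.4, -0.3, 0.3]
width: 0.0514
grasp_force: 0.0
time: 29.95
tool_pos: [0.4027, -0.0192, 0.1412]
orientation: [-3.141, 0.0, -3.119]
contact_force: [0.1, -0.3, 0.2]
width: 0.051
grasp_force: 0.0
press_pad [312.9 278.5] 0.9 [ 0.4848 -0.0188  0.0415]
press_pad [314.7 357.8] 0.19 [ 0.5766 -0.0149  0.0415]
drawer_floor [311.8 321.4] 0.66 [ 0.5467 -0.0186  0.023 ]
drawer_floor [633.9 246.6] 0.31 [0.4537 0.2911 0.023 ]
weight1_center [315.5 334.7] 0.86 [ 0.5489 -0.0147  0.0405]
weight1_center [554.  336.9] 0.85 [0.546  0.2241 0.0405]
```

View pics/p1.png

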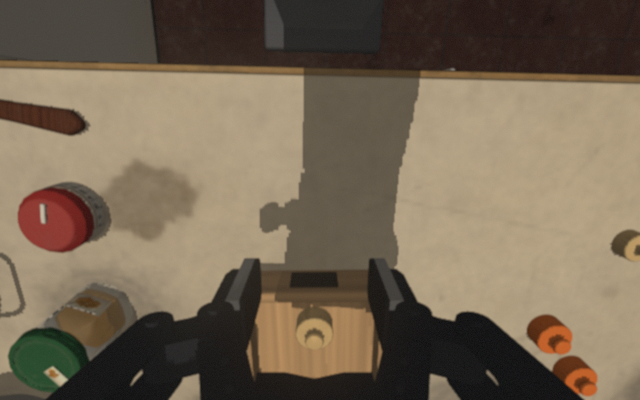

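The weight stands upright in the drawer at (314,328), let go, and the pad is at (313,279). Now shut the fingers, lower them in front of the drawer and push it in.

```bash
J="python3 -m jog"; q=/dev/null; set -e
$J '[[[0,0,0.04],[0,0,0]],[[0,0,0.04],[0,0,0]],[[0,0,0.04],[0,0,0]],[[0,0,0.026],[0,0,0]],[[0,0,0],[0,0,0]],[[0,0,0],[0,0,0]]]' 0 60; python3 ok.py
$J '[[[-0.015,0,0],[0,0,0]],[[-0.015,0,0],[0,0,0]],[[-0.010,0,0],[0,0,0]],[[-0.005,0,0],[0,0,0]],[[-0.003,0,0],[0,0,0]],[[-0.001,0,0],[0,0,0]]]' >$q; python3 ok.py
$J '[[[-0.001,0,0],[0,0,0]],[[-0.001,0,0],[0,0,0]],[[-0.001,0,0],[0,0,0]],[[-0.001,0,0],[0,0,0]],[[-0.001,0,0],[0,0,0]],[[-0.001,0,0],[0,0,0]]]' >$q; python3 ok.py
$J '[[[-0.001,0,0],[0,0,0]],[[-0.001,0,0],[0,0,0]],[[-0.001,0,0],[0,0,0]],[[-0.001,0,0],[0,0,0]],[[-0.001,0,0],[0,0,0]],[[-0.001,0,0],[0,0,0]]]' >$q; python3 ok.py
$J '[[[-0.001,0,0],[0,0,0]],[[-0.001,0,0],[0,0,0]],[[-0.001,0,0],[0,0,0]],[[-0.001,0,0],[0,0,0]],[[-0.001,0,0],[0,0,0]],[[-0.001,0,0],[0,0,0]]]' >$q; python3 ok.py
```

```text
time: 30.75
tool_pos: [0.4054, -0.0192, -0.0052]
orientation: [-3.142, -0.002, -3.118]
contact_force: [0.1, 0.1, 1.0]
width: -0.0002
grasp_force: 0.0
F -0.1 x 0.4054 t 30.75
F -0.1 x 0.454 t 31.35
F -0.0 x 0.4599 t 31.95
F 0.5 x 0.4659 t 32.55
F 3.4 x 0.4714 t 33.15
```

```bash
J="python3 -m jog"; q=/dev/null; set -e
$J '[[[-0.0015,0,0],[0,0,0]],[[-0.002,0,0],[0,0,0]],[[-0.0025,0,0],[0,0,0]],[[-0.0025,0,0],[0,0,0]],[[-0.0025,0,0],[0,0,0]],[[-0.0025,0,0],[0,0,0]],[[-0.0025,0,0],[0,0,0]],[[-0.0025,0,0],[0,0,0]],[[-0.0025,0,0],[0,0,0]],[[-0.0025,0,0],[0,0,0]]]' >$q; python3 ok.py
$J '[[[-0.0025,0,0],[0,0,0]],[[-0.0025,0,0],[0,0,0]],[[-0.0025,0,0],[0,0,0]],[[-0.0025,0,0],[0,0,0]],[[-0.0025,0,0],[0,0,0]],[[-0.0025,0,0],[0,0,0]],[[-0.0025,0,0],[0,0,0]],[[-0.0025,0,0],[0,0,0]],[[-0.0025,0,0],[0,0,0]],[[-0.0025,0,0],[0,0,0]]]' >$q; python3 ok.py
$J '[[[-0.0025,0,0],[0,0,0]],[[-0.0025,0,0],[0,0,0]],[[-0.0025,0,0],[0,0,0]],[[-0.0025,0,0],[0,0,0]],[[-0.0025,0,0],[0,0,0]],[[-0.0025,0,0],[0,0,0]],[[-0.0025,0,0],[0,0,0]],[[-0.0025,0,0],[0,0,0]],[[-0.0025,0,0],[0,0,0]],[[-0.0025,0,0],[0,0,0]]]' >$q; python3 ok.py
$J '[[[-0.002,0,0],[0,0,0]],[[-0.002,0,0],[0,0,0]],[[-0.002,0,0],[0,0,0]],[[-0.002,0,0],[0,0,0]],[[-0.002,0,0],[0,0,0]],[[-0.0015,0,0],[0,0,0]]]' >$q; python3 ok.py
```

```text
F 4.4 x 0.4955 t 34.15
F 5.3 x 0.5203 t 35.15
F 6.0 x 0.5452 t 36.15
F 5.9 x 0.5567 t 36.75
```

```bash
J="python3 -m jog"; q=/dev/null; set -e
$J '[[[-0.001,0,0],[0,0,0]],[[-0.001,0,0],[0,0,0]]]' >$q; python3 ok.py
$J '[[[-0.001,0,0],[0,0,0]],[[-0.001,0,0],[0,0,0]]]' >$q; python3 ok.py
$J '[[[-0.001,0,0],[0,0,0]],[[-0.001,0,0],[0,0,0]]]' >$q; python3 ok.py
$J '[[[-0.001,0,0],[0,0,0]]]' >$q; python3 ok.py
$J '[[[-0.001,0,0],[0,0,0]]]' >$q; python3 ok.py
$J '[[[-0.001,0,0],[0,0,0]]]' >$q; python3 ok.py
$J '[[[-0.001,0,0],[0,0,0]]]' >$q; python3 ok.py
$J '[[[-0.001,0,0],[0,0,0]]]' >$q; python3 ok.py
$J '[[[-0.001,0,0],[0,0,0]]]' >$q; python3 ok.py
$J '[[[-0.001,0,0],[0,0,0]]]' >$q; python3 ok.py
$J '[[[-0.001,0,0],[0,0,0]]]' >$q; python3 ok.py
$J '[[[-0.001,0,0],[0,0,0]]]' >$q; python3 ok.py
$J '[[[-0.001,0,0],[0,0,0]]]' >$q; python3 ok.py
$J '[[[-0.001,0,0],[0,0,0]]]' >$q; python3 ok.py
$J '[[[-0.001,0,0],[0,0,0]]]' >$q; python3 ok.py
$J '[[[-0.001,0,0],[0,0,0]]]' >$q; python3 ok.py
$J '[[[-0.001,0,0],[0,0,0]]]' >$q; python3 ok.py
$J '[[[-0.001,0,0],[0,0,0]]]' >$q; python3 ok.py
```

```text
F 4.9 x 0.5587 t 36.95
F 4.5 x 0.5607 t 37.15
F 5.0 x 0.5627 t 37.35
F 5.0 x 0.5637 t 37.45
F 4.5 x 0.5646 t 37.55
F 4.8 x 0.5656 t 37.65
F 5.3 x 0.5666 t 37.75
F 4.8 x 0.5676 t 37.85
F 5.4 x 0.5686 t 37.95
F 5.7 x 0.5696 t 38.05
F 5.2 x 0.5706 t 38.15
F 3.9 x 0.5716 t 38.25
F 4.9 x 0.5726 t 38.35
F 5.8 x 0.5736 t 38.45
F 4.8 x 0.5746 t 38.55
F 4.5 x 0.5756 t 38.65
F 5.2 x 0.5766 t 38.75
F 5.9 x 0.5776 t 38.85
```

```bash
J="python3 -m jog"; q=/dev/null; set -e
$J '[[[-0.001,0,0],[0,0,0]]]' >$q; python3 ok.py
$J '[[[-0.001,0,0],[0,0,0]]]' >$q; python3 ok.py
$J '[[[-0.001,0,0],[0,0,0]]]' >$q; python3 ok.py
$J '[[[-0.001,0,0],[0,0,0]]]' >$q; python3 ok.py
$J '[[[-0.001,0,0],[0,0,0]]]' >$q; python3 ok.py
$J '[[[-0.001,0,0],[0,0,0]]]' >$q; python3 ok.py
$J '[[[-0.001,0,0],[0,0,0]]]' >$q; python3 ok.py
$J '[[[-0.001,0,0],[0,0,0]]]' >$q; python3 ok.py
$J '[[[-0.001,0,0],[0,0,0]]]' >$q; python3 ok.py
$J '[[[-0.001,0,0],[0,0,0]]]' >$q; python3 ok.py
$J '[[[-0.001,0,0],[0,0,0]]]' >$q; python3 ok.py
$J '[[[-0.001,0,0],[0,0,0]]]' >$q; python3 ok.py
$J '[[[-0.001,0,0],[0,0,0]]]' >$q; python3 ok.py
$J '[[[-0.001,0,0],[0,0,0]]]' >$q; python3 ok.py
$J '[[[-0.001,0,0],[0,0,0]]]' >$q; python3 ok.py
```

```text
F 5.1 x 0.5786 t 38.95
F 4.8 x 0.5796 t 39.05
F 5.1 x 0.5806 t 39.15
F 4.4 x 0.5815 t 39.25
F 5.1 x 0.5826 t 39.35
F 5.4 x 0.5835 t 39.45
F 5.9 x 0.5845 t 39.55
F 6.1 x 0.5854 t 39.65
F 5.1 x 0.5864 t 39.75
F 5.6 x 0.5875 t 39.85
F 4.9 x 0.5885 t 39.95
F 7.9 x 0.5893 t 40.05
F 9.9 x 0.5896 t 40.15
```

Same end point as before. A little more to pass 10 N for certain, then I let go: retreat at a moderate pace so the drawer settles, and look.

```bash
python3 -m jog '[[[-0.001,0,0],[0,0,0]],[[0,0,0],[0,0,0]]]' >/dev/null; python3 ok.py
python3 -m jog '[[[0.004,0,0],[0,0,0]],[[0.008,0,0],[0,0,0]],[[0.012,0,0],[0,0,0]],[[0.02,0,0],[0,0,0]],[[0.03,0,0],[0,0,0]],[[0.045,0,0],[0,0,0]],[[0.045,0,0],[0,0,0]],[[0,0,-0.05],[0,0,0]],[[0,0,-0.05],[0,0,0]],[[0,0,-0.05],[0,0,0]]]'
python3 -m jog '[[[0,0,0],[0,0,0]],[[0,0,0],[0,0,0]],[[0,0,0],[0,0,0]],[[0,0,0],[0,0,0]],[[0,0,0],[0,0,0]]]'
python3 - <<'E'
from h import *
cv2.imwrite("pics/z1.png",camera("wrist"))
for n,z in dict(press_pad=.0415,weight1_center=.0405).items():
  for r in nets.tip_of("wrist",n)[:2]: print(n,np.round(r["at"],1),round(r["score"],2),onz("wrist",r["at"],z).round(4))
E
```

```text
F 10.9 x 0.5899 t 40.35
time: 41.35
tool_pos: [0.4265, -0.0191, 0.1459]
orientation: [-3.14, 0.0, -3.119]
contact_force: [2.0, -0.6, -0.1]
width: 0.0002
grasp_force: 0.0
time: 41.85
tool_pos: [0.4272, -0.0187, 0.1434]
orientation: [-3.141, -0.003, -3.118]
contact_force: [0.6, -0.1, -0.2]
width: -0.0001
grasp_force: 0.0
weight1_center [559.4 315.8] 0.82 [0.5445 0.2264 0.0405]
weight1_center [315.5 385.7] 0.58 [ 0.6381 -0.0125  0.0405]
```

View pics/z1.png

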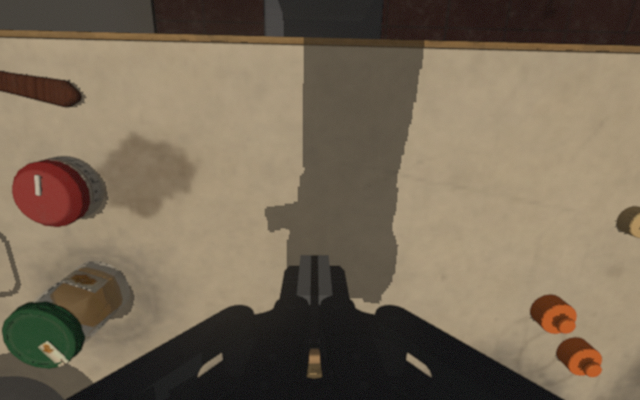

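The wrist view shows no drawer in front of the cabinet at the open position (x ≈ 0.48), so it stayed in. One check from the fixed cameras, then I hand in.

```bash
python3 - <<'E'
from h import *
ok=False
for c in("scene","top"):
    cv2.imwrite(f"pics/end_{c}.png",camera(c))
    for r in nets.tip_of(c,"press_pad")[:2]:
        w=onz(c,r["at"],.0415);print(c,np.round(r["at"],1),round(r["score"],2),w.round(4)); ok|=bool(abs(w[0]-.575)<.012 and abs(w[1]+.015)<.015)
print(ok)
if ok: print(arm.close_job())
E
```

```text
scene [332.9 194.6] 0.95 [ 0.5676 -0.0153  0.0415]
top [347.5 198.3] 0.84 [ 0.581  -0.0114  0.0415]
True
the job is handed in; nothing more can be done
None
```

I released the drawer, stood the largest brass weight upright in it, pushed it shut until it held at its latched position, and handed the job in at about 42 s; the verdict was not shown, but the measured press peaked at about 12 N.

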